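# Slide the middle drive out of the row and home into its dock

## Task

Three identical flat dark portable drives lie side by side, touching, in front of the mouth of the low drive dock. Slide only the middle one, flat on the desk, out of the row and straight into the dock until you feel it come up against the sprung stop hidden under the hood, lean on it there lightly for about a second, then let go and leave it in the dock. Do not force it, leave the other two drives lying where they are, and do not disturb the mug, the stapler or the tape roll.

Things in the scene. Friction and masses are not known exactly. Their poses are not given: they have to be found in the camera images.
- drive_dock: Low grey dock, fixed: 124 mm deep, 107 wide, 30 high, hooded. Origin on the desk at the middle of its mouth; x runs level into the bay, y across, z up. Bay 83 mm wide, 23 high, floor = desk. Lead-in cheeks 26 mm high flare from x = 0 to x = -28 mm (about 110 mm apart there). Hidden inside at x = 74 to 98 mm (differs each time) is the face of a rubber stop: gives 1 mm per 3 N, 4 mm at most, then rigid.
- drive_mid_center (a point): Centre (half-way up) of the middle drive, the one to dock: flat dark metal-topped box 112 x 78 x 15 mm, 0.13 to 0.21 kg; takes 0.6 to 1.5 N to slide. x along its 112 mm length, roughly into the dock; y along its 78 mm width; z up. At first it is about 120 mm before the mouth, up to 4 mm off its centre line, turned up to 0.03 rad; its long sides touch its neighbours, its rear end (-x) is free.
- drive_left: The neighbour drive on the middle drive's +y side, same shape and size (112 x 78 x 15 mm), loose; its end may stand up to 6 mm ahead of or behind the middle one's. Origin at the centre of its underside, axes as the middle drive's.
- drive_right: The neighbour drive on the middle drive's -y side, same shape and size (112 x 78 x 15 mm), loose; its end may stand up to 6 mm ahead of or behind the middle one's. Origin at the centre of its underside, axes as the middle drive's.
- mug: Bystander: dark-and-white mug, 97 mm high, 82 mm across plus handle, origin at the centre of its underside.
- stapler: Bystander: stapler 138 x 40 x 48 mm, origin at the centre of its underside, x along it.
- tape_roll: Bystander: tan tape roll lying flat, 103 mm across, 24 mm high, origin at the centre of its underside.

How it is judged (in metres and radians):
On the way, in this order (a step that is already met when the one before it is completed fails the run):
1. the middle drive has slid clear of its two neighbours into the dock's mouth (x of drive_mid_center in the frame of drive_dock above 0.004 m and height (world z) of drive_mid_center below 0.02 m).
2. the drive, deep in the bay, is leaned on the stop with more than 1.5 N for half a second (x of drive_mid_center in the frame of drive_dock above 0.015 m and angle between the x axis of drive_mid_center and the x axis of drive_dock, either way round below 0.08 rad and contact force between drive_mid and drive_dock above 1.5 N), for 0.5 s.
At the end, for the whole second after the job is handed in: The middle drive lies flat and still in the dock, its centre at least 13 mm inside the mouth and its length within 0.08 rad of the bay's; both neighbour drives are within 12 mm of where they started (x of drive_mid_center in the frame of drive_dock above 0.013 m and angle between the x axis of drive_mid_center and the x axis of drive_dock, either way round below 0.08 rad and height (world z) of drive_mid_center below 0.013 m and linear speed of drive_mid below 0.01 m/s and distance of each of drive_left, drive_right from where it was at the start of the episode below 0.012 m); the robot touches nothing.
It fails at once if the drive is forced against the dock with more than 20 N (contact force between drive_mid and drive_dock above 20 N).
It fails at once if the middle drive is lifted off the desk instead of slid (height (world z) of drive_mid_center above 0.03 m).
It fails at once if a neighbour drive is shifted by more than 12 mm (distance of any of drive_left, drive_right from where it was at the start of the episode above 0.012 m).
It fails at once if the mug, stapler or tape roll is shifted by more than 15 mm (distance of any of mug, stapler, tape_roll from where it was at the start of the episode above 0.015 m).
It also fails if it takes over 48 s, if anything falls off the work surface, if the arm or the gripper's body presses on something with over 40 N, if the wrist force passes 120 N, or if a joint passes its speed limit or range.

## Robot

A 6-joint arm with a two-finger parallel gripper is mounted at the origin on a cart in front of the work surface, level with it; the furniture and walls round the work are solid. World frame = base frame: x ahead of the robot, y to its left, z up, the work surface at z = 0. Lengths are in mm, angles in degrees, forces in N, time in s.
With the tool pointing down it reaches from about 350 to 850 mm from the base axis. Payload 8.1 kg.
Tool frame: the origin (TCP) lies on the centre line of the jaws, within the pads' length; the fingertips stand 8 mm ahead of it and the grasp point (between the pads) lies 11 mm behind it; x points along the fingers, z is the direction in which the jaws open and shut, and the axes are right-handed (so a half turn about x gives the same grasp; the last joint's range is limited). The gripper opens to 85 mm and grips with 20 to 120 N. Pads are 22 mm wide; open, the fingers measure 114 mm over their backs; the gripper's body (76 mm by 85 mm) begins 54 mm behind the grasp point. The pads swing forward as they close: fully open they stand 13 mm farther back than shut.
Start: joints at [-81.669, 7.471, 85.268, -0, 87.261, -4.893], TCP at [137.274, -584.09, 239.292] pointing down, gripper open.
Joint ranges: [-169.43, 169.43], [-51.17, 129.36], [1.28, 143.12], [-76.62, 256.62], [0, 156.53], [-152.29, 152.29]. Speed limits (degrees/s): [136.94, 136.94, 159.86, 180, 180, 180].

## Interface

Orientations are given as [roll, pitch, yaw] about the fixed x, y, z axes, in that order (R = Rz(yaw) Ry(pitch) Rx(roll)).
In Python, from bench import r, vision, order gives the robot as it stands. The module is installed in compiled form; this text tells all that it offers.
- The arm moves only by the shell command python3 -m jog 'ROWS' [FORCE]. ROWS is JSON, a list of rows, each a list of 3 entries, a list of its own where there are three numbers: the shift along the world's x, y, z in m, then the turn, a rotation vector about the world's x, y, z in rad, then the opening, from -1 (shut) to 1 (fully open). A call has 1 to 5 rows; each row is the pose to reach, as a shift and turn from the pose commanded when the call began; what a row does not reach only later rows make up. A row lasts 1/12 s, in which the tool goes at most 41.7 mm and 7.16 degrees, less where a joint would pass 70% of its speed; a pose out of reach is approached as far as the arm can. A call with a gripper value outside its range is refused whole. The fingers move at their own pace and stop on an object; FORCE is the grip in N (left out, the last holds). Time passes only in rows, so rows that repeat a pose let the fingers close. It gives the time, the measured TCP pose, the force and the opening at its end, in the units of the state.
- r.sense(): the state, without advancing time (a new reading comes with each control period).
- vision.snapshot(name): name is "side" or "top"; returns the picture (384x512x3 uint8, red, green, blue); there is no depth.
- vision.camera_model(name): a dict with "fov_y" (degrees; the focal length in pixels is half the picture's height over the tangent of half this angle, whatever the lens; pixels are square), "cx", "cy" (the principal point, pixels), "world_to_cam" (4x4, takes a point from world to camera coordinates). Camera axes: x right, y down, z forward; pixel columns grow to the right and rows downward; lengths in mm; the calibration is good to about 2 mm. A picture is of the moment at which its call begins. camera_model takes no time and is no camera call.
- order.hand_in(): hands the job in, once; it reports no verdict.
The state is a dict: "time": time; "joint_pos": joint angles; "qd": joint speeds; "joint_efforts": joint torques, N m; "tool_pos": TCP position; "tcp_rot": TCP orientation; "ft_force": force on the tool from outside, world axes, zero at the start; "wrist_torque": the same for the moment, N m; "finger_gap": finger opening in mm.
Only numpy, scipy, OpenCV 4.12 (cv2) and the standard library are available. Lean on these libraries where they do the work, as an engineer would, in place of code of your own. Each camera call takes 0.05 s, during which the arm holds its last target.

## Working session

There is one attempt and no reset: what is moved stays moved. The work goes in short steps, Python scripts to look and compute and a shell command to move; the robot and the scene stay as the last step left them, time stands still between calls to the robot, and variables do not carry over. Pictures are saved under pics/ and viewed, and the job is handed in when it is done.

```bash
mkdir -p pics; python3 - <<'E'
from bench import r,vision
import cv2,json
s=r.sense();print(s)
for n in("top","side"):
    m=vision.camera_model(n);print(n,m)
    cv2.imwrite(f"pics/{n}0.png",vision.snapshot(n)[:,:,::-1])
E
```

```text
{'time': 0.0, 'joint_pos': array([-8.16691123e+01,  7.51385919e+00,  8.53296328e+01,  2.03087058e-03,
        8.72620681e+01, -4.89299752e+00]), 'qd': array([ 0.04721555,  0.00675548, -0.04308397,  0.03003752,  0.03223325,
        0.00241223]), 'joint_efforts': array([-1.79344101e-03, -5.69402182e+01, -5.00554955e+01, -3.93965574e-04,
        1.44792034e-02, -7.51290077e-05]), 'tool_pos': array([ 137.21062331, -583.54847431,  238.25405618]), 'tcp_rot': array([174.00618112,  89.89442041,  97.2299675 ]), 'ft_force': array([-0.08301862,  0.62036689, -0.08035914]), 'wrist_torque': array([0.0196106 , 0.01973568, 0.02618854]), 'finger_gap': 85.09281413111489}
top {'fov_y': 53.123391336442126, 'cx': 257.0194070992707, 'cy': 184.63662567632184, 'world_to_cam': array([[-1.35558055e-04, -9.99286903e-01, -3.77579945e-02,
         1.90880855e+01],
       [-9.92518771e-01,  4.74439925e-03, -1.21999915e-01,
         5.78629563e+02],
       [ 1.22092056e-01,  3.74589802e-02, -9.91811653e-01,
         1.07291813e+03],
       [ 0.00000000e+00,  0.00000000e+00,  0.00000000e+00,
         1.00000000e+00]])}
side {'fov_y': 42.87853609721512, 'cx': 261.8051937740405, 'cy': 189.36978684184473, 'world_to_cam': array([[ 8.70279943e-01, -4.92481435e-01, -8.65196731e-03,
        -4.88193080e+02],
       [-4.13566577e-01, -7.21060674e-01, -5.55908438e-01,
         2.54395646e+02],
       [ 2.67535992e-01,  4.87374128e-01, -8.31198504e-01,
         1.71211194e+03],
       [ 0.00000000e+00,  0.00000000e+00,  0.00000000e+00,
         1.00000000e+00]])}
```

View pics/top0.png

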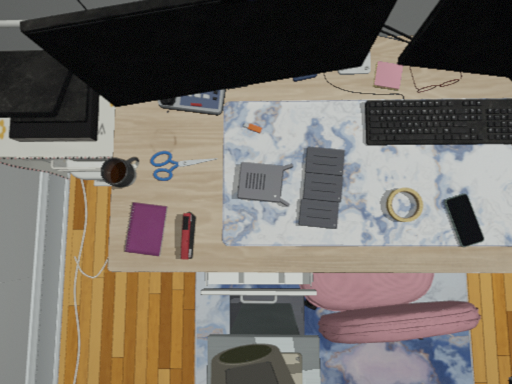

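View pics/side0.png

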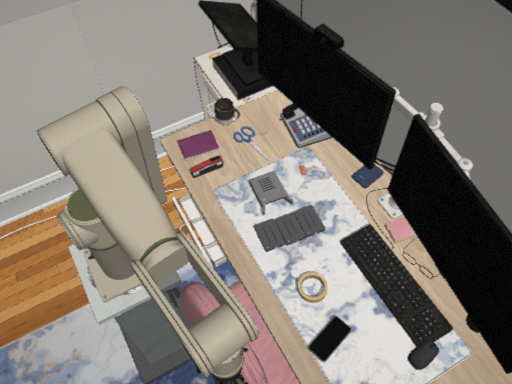

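```bash
python3 - <<'E'
import cv2
a=cv2.imread("pics/top0.png")[135:240,225:355]
cv2.imwrite("pics/top0c.png",cv2.resize(a,None,fx=6,fy=5.7,interpolation=cv2.INTER_CUBIC)[:598])
a=cv2.imread("pics/side0.png")[160:260,240:340]
cv2.imwrite("pics/side0c.png",cv2.resize(a,None,fx=6,fy=6,interpolation=cv2.INTER_CUBIC))
E
```

```text
(no output)
```

View pics/top0c.png

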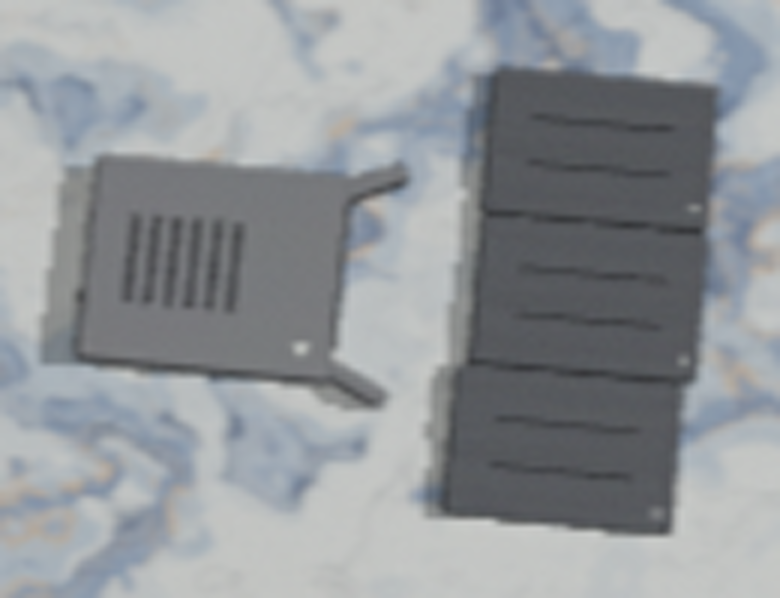

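View pics/side0c.png

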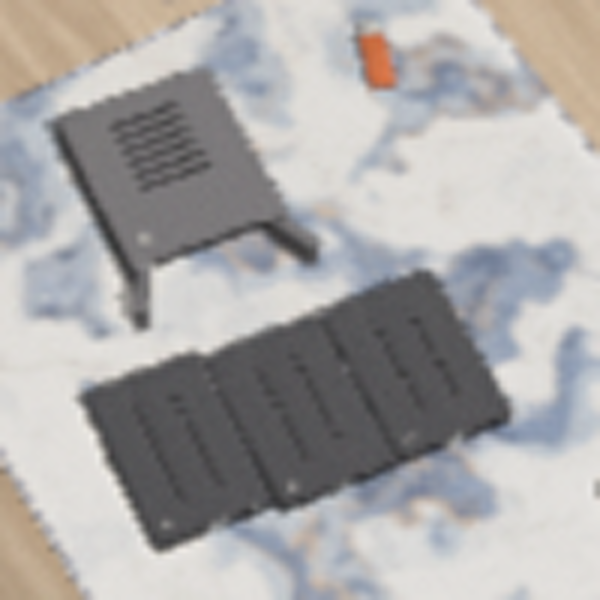

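The top crop shows the dock (mouth at crop x≈340, facing right) and the drive row. The middle drive's top corners are near crop (487,213), (470,362), (692,382) and (706,230). The side view agrees.

```bash
cat > h.py <<'E'
import numpy as np,cv2
from bench import r,vision
from scipy.spatial.transform import Rotation as R
def cam(n):
    m=vision.camera_model(n);f=192/np.tan(np.radians(m['fov_y'])/2)
    return f,m['cx'],m['cy'],m['world_to_cam']
def ray(n,p,z):
    f,cx,cy,T=cam(n);d=np.array([(p[0]-cx)/f,(p[1]-cy)/f,1]);Rm=T[:3,:3];o=-Rm.T@T[:3,3];d=Rm.T@d
    return (o+d*(z-o[2])/d[2])[:2]
def frame(P): # front+,front-,rear-,rear+ ; returns centre,heading deg,len,wid
    a,b,c,d=map(np.array,P);f=(a+b)/2;q=(c+d)/2;v=f-q
    return (f+q)/2,np.degrees(np.arctan2(v[1],v[0])),np.linalg.norm(v),(np.linalg.norm(a-b)+np.linalg.norm(c-d))/2,f,q
def tool():
    s=r.sense();return s['tool_pos'],R.from_euler('xyz',s['tcp_rot'],degrees=True).as_matrix(),s
E
cat > m.py <<'E'
from h import *
np.set_printoptions(precision=1,suppress=True)
T=lambda u:(225+(u[0]+.5)/6-.5,135+(u[1]+.5)/5.7-.5)
S=lambda u:(240+(u[0]+.5)/6-.5,160+(u[1]+.5)/6-.5)
# order: +x/+y.. dock heading ~ +y world(left in img); dock +y = world -x = image bottom
D={'mid':([(470,362),(487,213),(706,230),(692,382)],[(212,355),(325,315),(396,455),(284,508)],15),
'left':([(445,515),(460,366),(684,383),(670,533)],[(82,397),(207,352),(277,505),(160,548)],15),
'right':([(487,213),(497,68),(716,86),(703,230)],[(328,312),(428,270),(508,412),(398,455)],15),
'dockmouth/back':([(78,357),(98,155),(352,178),(328,380)],[(54,122),(207,70),(284,218),(137,270)],30)}
for k,(t,s,z) in D.items():
    for n,f,p in(('top',T,t),('side',S,s)):
        o=frame([ray(n,f(u),z) for u in p]);print(k,n,*o)
p,M,s=tool();print(p);print(M)
E
python3 m.py
```

```text
mid top [ 574.6 -173.4] 84.62241641180894 106.98490072887692 78.13873772108086 [ 579.6 -120.2] [ 569.6 -226.7]
mid side [ 577.1 -180.3] 82.00326946821878 108.54186753705632 75.72938339267779 [ 584.6 -126.6] [ 569.5 -234.1]
left top [ 496.6 -160.3] 85.1747851028596 108.03289288876606 76.31326306244065 [ 501.1 -106.4] [ 492.  -214.1]
left side [ 498.5 -168.5] 83.24912482253498 111.67409575443449 78.25871834574485 [ 505.1 -113.1] [ 492. -224.]
right top [ 651.2 -180.9] 84.63615268151597 106.36032054919218 76.08521981249297 [ 656.2 -127.9] [ 646.3 -233.8]
right side [ 652.3 -186.6] 82.35610146861475 107.9904891489914 71.67808217705087 [ 659.5 -133.1] [ 645.2 -240.1]
dockmouth/back top [588.8   8.6] 84.17625973517289 122.64786093445593 104.31548081232224 [595.   69.6] [582.6 -52.4]
dockmouth/back side [588.5   1. ] 84.24071467685793 122.9071648862464 102.31422015354266 [594.7  62.1] [582.3 -60.2]
[ 137.2 -583.6  238.3]
[[-0.   1.   0.2]
 [ 0.   0.2 -1. ]
 [-1.   0.  -0. ]]
```

```bash
python3 - <<'E'
from h import *
p,M,s=tool();print(p,np.degrees(np.arctan2(M[1,2],M[0,2])), M[:,0])
print(ray('top',(404,205),24),ray('side',(312,286),24))
E
```

```text
[ 137.20609951 -583.60164887  238.33343513] -76.77691998637195 [-2.21437694e-04  1.67309450e-03 -9.99998576e-01]
[ 519.48970865 -402.18541315] [ 520.77816756 -411.41625261]
```

```bash

python3 -m jog '[[[0.029,0.02,0],[0,0,0.083],-0.3],[[0.058,0.04,0],[0,0,0.165],-0.3],[[0.087,0.06,0],[0,0,0.248],-0.3],[[0.116,0.08,0],[0,0,0.33],-0.3],[[0.144,0.1,0],[0,0,0.413],-0.3]]'
python3 -m jog '[[[0.029,0.02,0],[0,0,0.083],-0.3],[[0.058,0.04,0],[0,0,0.165],-0.3],[[0.087,0.06,0],[0,0,0.248],-0.3],[[0.116,0.08,0],[0,0,0.33],-0.3],[[0.144,0.1,0],[0,0,0.413],-0.3]]'
python3 -m jog '[[[0.029,0.02,-0.03],[0,0,0.083],-0.3],[[0.058,0.04,-0.06],[0,0,0.165],-0.3],[[0.087,0.06,-0.09],[0,0,0.248],-0.3],[[0.116,0.08,-0.12],[0,0,0.33],-0.3],[[0.143,0.099,-0.14],[0,0,0.413],-0.3]]'
python3 -m jog '[[[0,0,0],[0,0,0],-0.3],[[0,0,0],[0,0,0],-0.3],[[0,0,0],[0,0,0],-0.3],[[0,0,0],[0,0,0],-0.3]]'
python3 - <<'E'
from h import *
p,M,s=tool();print(p,np.degrees(np.arctan2(M[1,2],M[0,2])), M[:,0],s['finger_gap'],s['ft_force'])
for n in("top","side"): cv2.imwrite(f"pics/{n}1.png",vision.snapshot(n)[:,:,::-1])
a=cv2.imread("pics/top1.png")[125:245,215:375];cv2.imwrite("pics/top1c.png",cv2.resize(a,None,fx=5,fy=5,interpolation=cv2.INTER_CUBIC))
a=cv2.imread("pics/side1.png")[150:270,230:390];cv2.imwrite("pics/side1c.png",cv2.resize(a,None,fx=5,fy=5,interpolation=cv2.INTER_CUBIC))
E
```

```text
time: 0.52
tool_pos: [282.3, -482.7, 238.8]
tcp_rot: [159.8, 90.0, 106.9]
ft_force: [-0.1, -0.9, 0.0]
finger_gap: 30.0
time: 0.93
tool_pos: [426.4, -382.6, 238.9]
tcp_rot: [159.2, 90.0, 130.0]
ft_force: [0.2, -0.7, -1.1]
finger_gap: 30.2
time: 1.35
tool_pos: [558.1, -290.9, 105.3]
tcp_rot: [159.6, 89.9, 154.1]
ft_force: [0.3, -0.4, -0.7]
finger_gap: 29.7
time: 1.68
tool_pos: [558.0, -293.5, 109.1]
tcp_rot: [-39.0, 89.9, -44.8]
ft_force: [-0.1, -0.9, 0.8]
finger_gap: 29.9
[ 557.99729124 -293.47323322  109.14857084] -5.872028088306166 [ 0.00135955 -0.00135192 -0.99999816] 29.931726024142048 [-0.06118207 -0.93366131  0.75395175]
```

View pics/top1c.png

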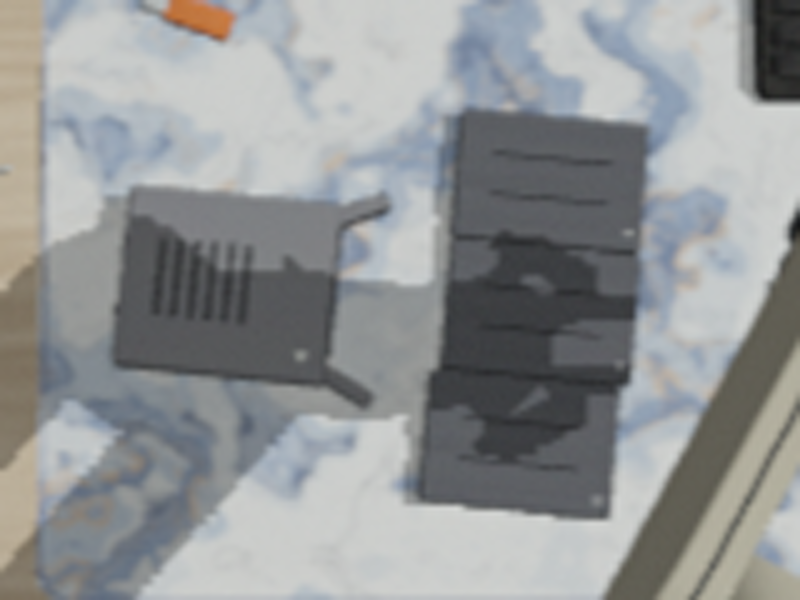

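View pics/side1c.png

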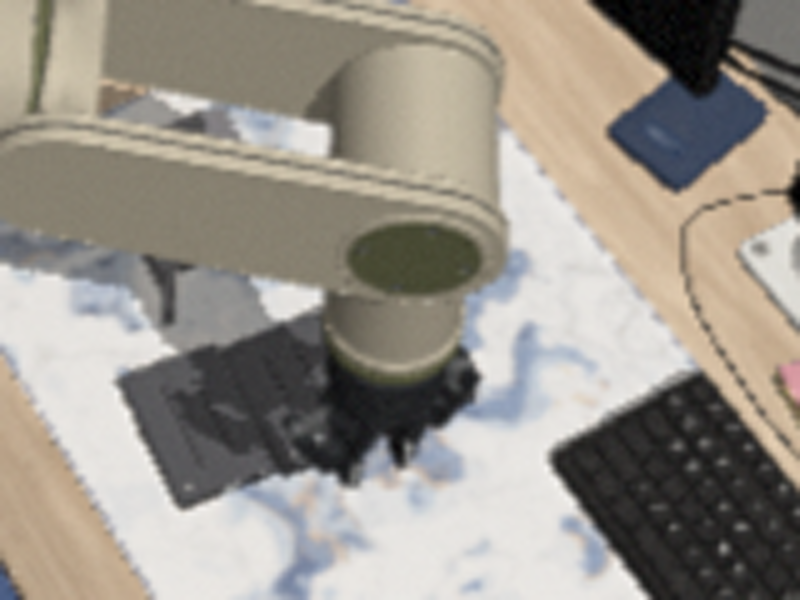

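```bash

python3 -m jog '[[[0.0085,0.0315,0],[0,0,0],-0.3],[[0.0085,0.0315,-0.04],[0,0,0],-0.3],[[0.0085,0.0315,-0.08],[0,0,0],-0.3],[[0.0085,0.0315,-0.092],[0,0,0],-0.3],[[0.0085,0.0315,-0.092],[0,0,0],-0.3]]'
python3 - <<'E'
from h import *
p,M,s=tool();print(p,np.degrees(np.arctan2(M[1,2],M[0,2])), M[:,0],s['finger_gap'],s['ft_force'])
for n in("top","side"): cv2.imwrite(f"pics/{n}2.png",vision.snapshot(n)[:,:,::-1])
a=cv2.imread("pics/top2.png")[125:245,225:385];cv2.imwrite("pics/top2c.png",cv2.resize(a,None,fx=5,fy=5,interpolation=cv2.INTER_CUBIC))
a=cv2.imread("pics/side2.png")[170:290,230:390];cv2.imwrite("pics/side2c.png",cv2.resize(a,None,fx=5,fy=5,interpolation=cv2.INTER_CUBIC))
E
```

```text
time: 2.2
tool_pos: [562.8, -259.7, 11.9]
tcp_rot: [157.4, 89.6, 151.5]
ft_force: [-0.4, -0.0, 0.2]
finger_gap: 29.8
[ 562.81810188 -259.69119104   11.92849146] -5.855894083787096 [-0.00685776  0.00372217 -0.99996956] 29.78516365859193 [-0.43271415 -0.04200167  0.19224078]
```

View pics/top2c.png

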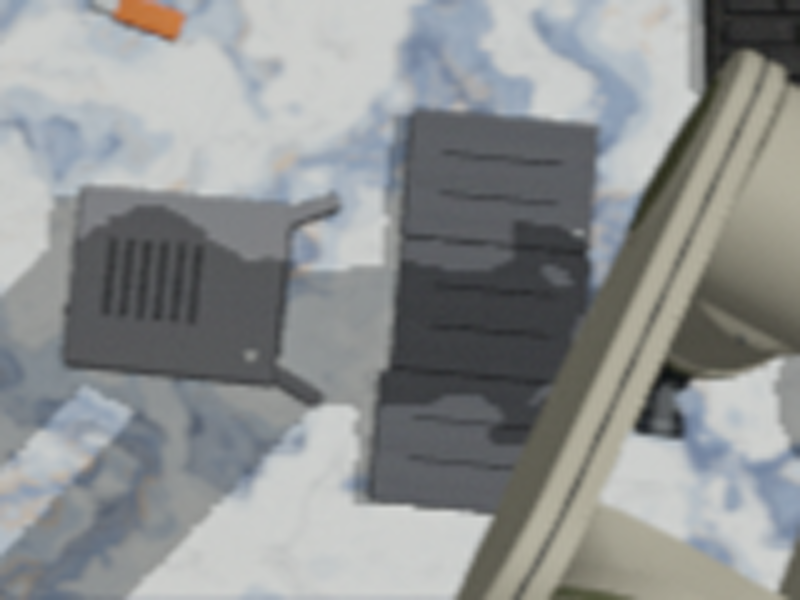

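View pics/side2c.png

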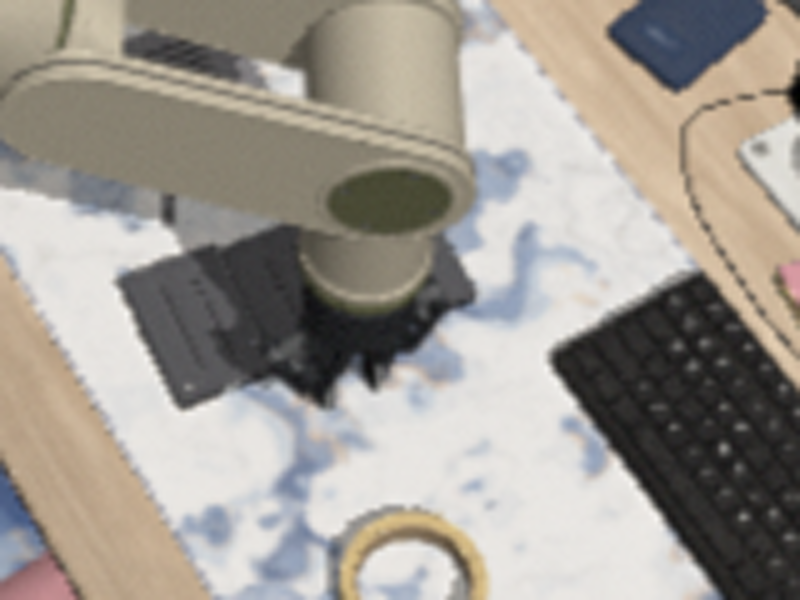

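```bash

python3 -m jog '[[[0.003,0,0],[0,0,0],-0.3],[[0.003,0,0],[0,0,0],-0.3],[[0.003,0,0],[0,0,0],-0.3]]'
python3 - <<'E'
from h import *
p,M,s=tool();print(p)
for u in((327,404),(375,388)):
    for z in (4,10):print(ray('side',(229.6+u[0]/5,169.6+u[1]/5),z))
E
```

```text
time: 2.55
tool_pos: [571.3, -261.9, 18.5]
tcp_rot: [-23.1, 89.8, -28.9]
ft_force: [0.6, 0.3, -0.2]
finger_gap: 30.0
[ 571.26228747 -261.92295231   18.46068959]
[ 546.93650418 -262.92606298]
[ 545.10557175 -265.34913167]
[ 583.08720711 -269.0798965 ]
[ 581.1169031  -271.47924035]
```

```bash

python3 -m jog '[[[-0.003,0.004,-0.003],[0,0,0],-0.3],[[-0.003,0.008,-0.006],[0,0,0],-0.3],[[-0.003,0.012,-0.006],[0,0,0],-0.3],[[-0.003,0.012,-0.006],[0,0,0],-0.3],[[-0.003,0.012,-0.006],[0,0,0],-0.3]]'
python3 -m jog '[[[0.0002,0.003,0],[0,0,0],-0.3],[[0.0004,0.006,0],[0,0,0],-0.3],[[0.0006,0.009,0],[0,0,0],-0.3],[[0.0008,0.012,0],[0,0,0],-0.3],[[0.001,0.015,0],[0,0,0],-0.3]]'
python3 -m jog '[[[0.0002,0.003,0],[0,0,0],-0.3],[[0.0004,0.006,0],[0,0,0],-0.3],[[0.0006,0.009,0],[0,0,0],-0.3],[[0.0008,0.012,0],[0,0,0],-0.3],[[0.001,0.015,0],[0,0,0],-0.3]]'
cat > look.py <<'E'
from h import *
import sys
k=sys.argv[1]
p,M,s=tool();print(p,np.degrees(np.arctan2(M[1,2],M[0,2])),s['finger_gap'],s['ft_force'])
a,b=[vision.snapshot(n)[:,:,::-1] for n in("top","side")]
f=lambda i:cv2.resize(i,None,fx=5,fy=5,interpolation=cv2.INTER_CUBIC)
cv2.imwrite(f"pics/top{k}c.png",f(a[125:245,225:385]));cv2.imwrite(f"pics/side{k}c.png",f(b[150:270,230:390]))
E
python3 look.py 3
```

```text
time: 2.97
tool_pos: [566.3, -248.2, 9.6]
tcp_rot: [155.8, 90.0, 150.0]
ft_force: [-0.3, 0.5, 0.5]
finger_gap: 29.9
time: 3.38
tool_pos: [567.6, -233.7, 9.9]
tcp_rot: [-45.8, 90.0, -51.6]
ft_force: [-0.2, -2.3, 0.8]
finger_gap: 30.0
time: 3.8
tool_pos: [568.6, -218.6, 9.9]
tcp_rot: [-29.0, 90.0, -34.8]
ft_force: [0.5, -1.9, 0.6]
finger_gap: 29.9
[ 568.64148277 -218.57151119    9.92710429] -5.784865149612717 29.91463367588784 [ 0.50626844 -1.89035071  0.63823884]
```

View pics/top3c.png

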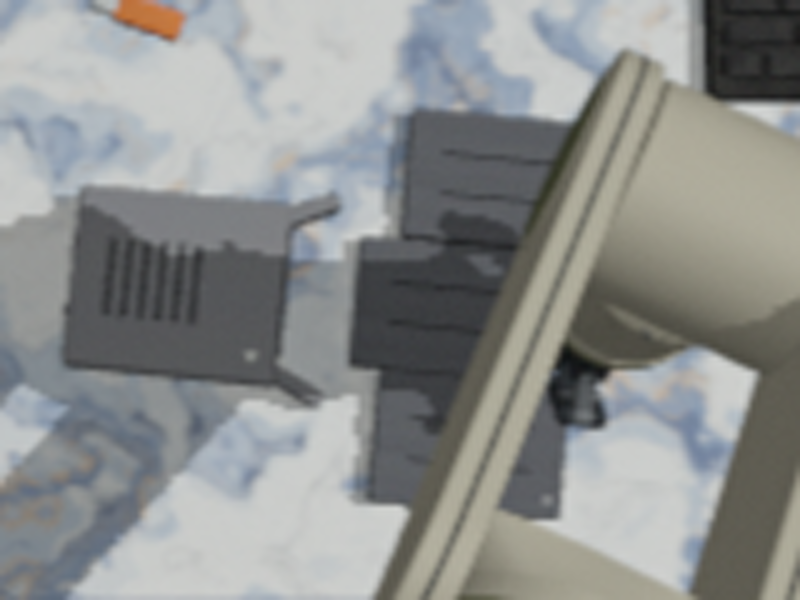

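View pics/side3c.png

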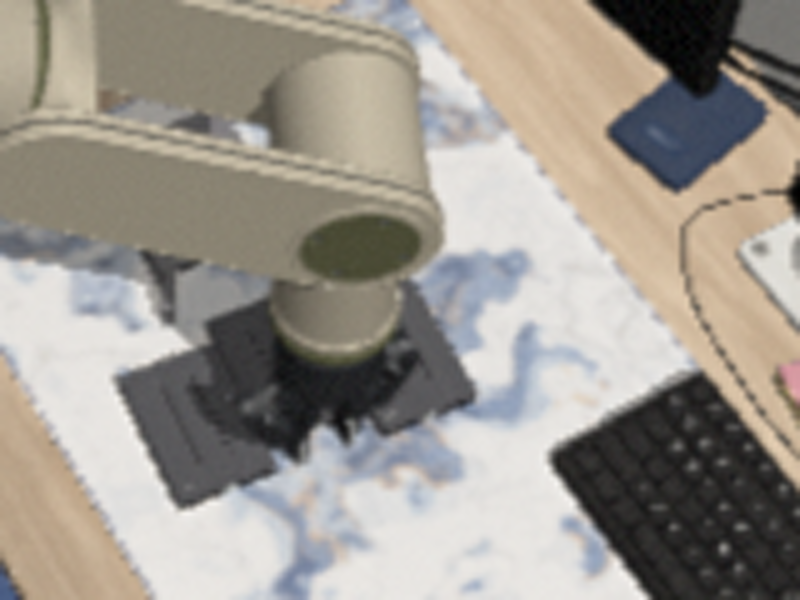

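```bash
cat > dk.py <<'E'
from h import *
T=lambda u:(225+(u[0]+.5)/5-.5,125+(u[1]+.5)/5-.5)
def lat(pts,z,dock=[(72,365),(84,188),(290,203),(275,382)]):
    d=frame([ray('top',T(u),30) for u in dock]);m=d[5];h=np.radians(d[1]);
    ex=np.array([np.cos(h),np.sin(h)]);ey=np.array([-ex[1],ex[0]])
    print('dock',m,d[1:4])
    for u in pts:
        q=ray('top',T(u),z)-m;print(u,np.round([q@ex,q@ey],1))
E
python3 - <<'E'
from dk import *
lat([(358,241),(350,366)],15)
print('before');lat([(405,240),(392,370)],15)
print('cheek tips');lat([(340,205),(318,403)],26)
E
```

```text
dock [583.83108511 -51.93953533] (np.float64(85.20061680058434), np.float64(119.22985125628277), np.float64(104.54286561185381))
(358, 241) [-42.1 -35.6]
(350, 366) [-42.7  38.4]
before
dock [583.83108511 -51.93953533] (np.float64(85.20061680058434), np.float64(119.22985125628277), np.float64(104.54286561185381))
(405, 240) [-69.5 -38.3]
(392, 370) [-67.2  38.8]
cheek tips
dock [583.83108511 -51.93953533] (np.float64(85.20061680058434), np.float64(119.22985125628277), np.float64(104.54286561185381))
(340, 205) [-29.6 -54.2]
(318, 403) [-25.3  62.2]
```

```bash
cat > fit.py <<'E'
from h import *
np.set_printoptions(precision=2,suppress=True)
# edge fit: for sample points along an approximate edge (in full-image px), find the max gradient across it, fit line
g0=cv2.GaussianBlur(cv2.cvtColor(cv2.imread("pics/top0.png"),cv2.COLOR_BGR2GRAY).astype(np.float32),(0,0),.7)
def edge(g,a,b,z,n=30,w=2.5,trim=.12,n_='top'):
    a,b=np.array(a,float),np.array(b,float);t=(b-a)/np.linalg.norm(b-a);nn=np.array([-t[1],t[0]]);P=[]
    o=np.arange(-w,w+.01,.1)
    for f in np.linspace(trim,1-trim,n):
        q=a+(b-a)*f;c=q+o[:,None]*nn
        v=cv2.remap(g,c[:,0].astype(np.float32),c[:,1].astype(np.float32),cv2.INTER_LINEAR).ravel()
        d=np.abs(np.gradient(v));d=d*(d>d.max()*.5);P.append(q+nn*(o@d/d.sum()))
    W=np.array([ray(n_,p,z) for p in P],np.float32)
    vx,vy,x,y=cv2.fitLine(W,cv2.DIST_HUBER,0,.01,.01).ravel()
    res=np.abs((W-[x,y])@[-vy,vx]).mean()
    return np.array([x,y]),np.array([vx,vy]),np.degrees(np.arctan2(vy,vx)),res
if __name__=="__main__":
    T=lambda u:(225+(u[0]+.5)/6-.5,135+(u[1]+.5)/5.7-.5)
    for k,a,b,z in(('dock -y side',(98,155),(352,178),30),('dock +y side',(78,357),(328,380),30),('mouth',(348,205),(334,350),30),('back',(98,155),(78,357),30),
      ('mid front',(487,213),(470,362),15),('mid rear',(706,230),(692,382),15),('mid/left seam',(470,362),(670,381),15),('mid/right seam',(490,213),(700,230),15)):
        print(k,*edge(g0,T(a),T(b),z))
E
python3 fit.py
```

```text
dock -y side [642.09  -1.61] [0.09 1.  ] 84.97541 0.46752065
dock +y side [532.51  10.82] [0.1 1. ] 84.27405 0.3191037
mouth [582.75 -54.95] [ 0.99 -0.13] -7.5767026 0.40749562
back [595.66  73.15] [ 1.   -0.09] -5.409308 0.4650359
mid front [ 577.63 -116.48] [ 1.  -0.1] -5.5516276 0.39777854
mid rear [ 577.38 -230.12] [ 0.99 -0.14] -7.827854 0.23105867
mid/left seam [ 535.08 -170.96] [0.1  0.99] 84.16542 0.24179345
mid/right seam [ 612.4  -184.53] [0.1  0.99] 84.24078 0.2014094
```

```bash

for i in 1 2 3 4; do python3 -m jog '[[[0.0002,0.003,0],[0,0,0],-0.3],[[0.0004,0.006,0],[0,0,0],-0.3],[[0.0006,0.009,0],[0,0,0],-0.3],[[0.0008,0.012,0],[0,0,0],-0.3],[[0.001,0.015,0],[0,0,0],-0.3]]' | grep -v rot; done
python3 look.py 4
```

```text
time: 4.32
tool_pos: [569.5, -203.5, 9.8]
ft_force: [1.3, -1.2, -1.2]
finger_gap: 29.7
time: 4.73
tool_pos: [570.5, -188.5, 9.9]
ft_force: [0.6, -1.8, -0.8]
finger_gap: 30.0
time: 5.15
tool_pos: [571.4, -173.5, 9.8]
ft_force: [-0.0, -0.4, 0.1]
finger_gap: 30.0
time: 5.57
tool_pos: [572.5, -158.5, 9.8]
ft_force: [0.3, -1.7, 0.2]
finger_gap: 29.7
[ 572.47571957 -158.45321505    9.80914472] -5.788082757171019 29.748677611149745 [ 0.32981227 -1.73970067  0.228036  ]
```

View pics/top4c.png

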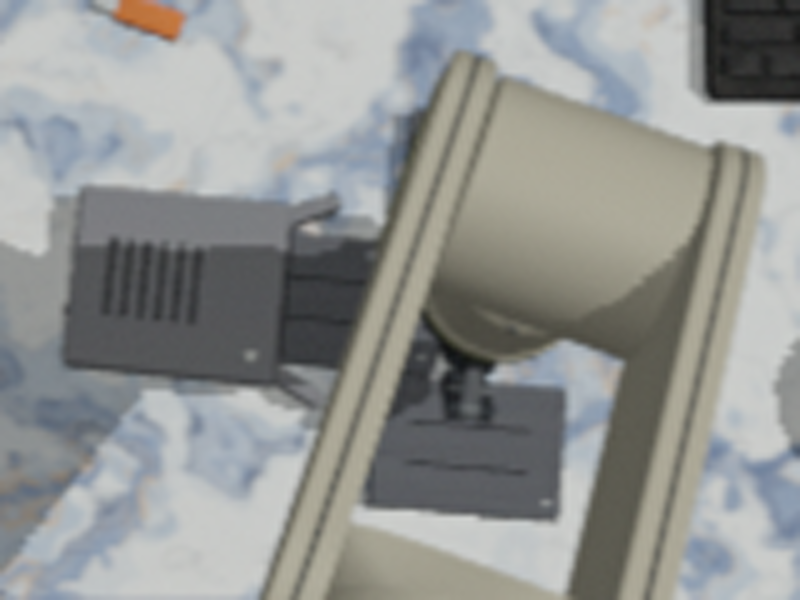

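View pics/side4c.png

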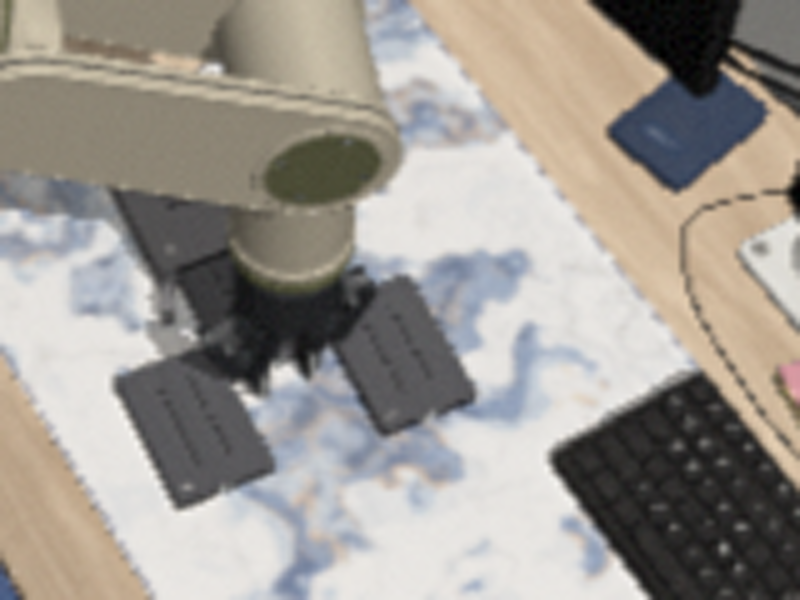

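```bash

for i in 1 2 3; do python3 -m jog '[[[0.0003,0.0028,0],[0,0,0],-0.3],[[0.0006,0.0056,0],[0,0,0],-0.3],[[0.0008,0.0084,0],[0,0,0],-0.3],[[0.0011,0.0112,0],[0,0,0],-0.3],[[0.0014,0.014,0],[0,0,0],-0.3]]' | grep -v rot; done
python3 look.py 5
```

```text
time: 6.08
tool_pos: [573.9, -144.5, 9.8]
ft_force: [0.1, 0.3, 0.3]
finger_gap: 29.7
time: 6.5
tool_pos: [575.3, -130.5, 9.8]
ft_force: [0.6, -1.0, 0.5]
finger_gap: 30.0
time: 6.92
tool_pos: [576.6, -116.5, 9.8]
ft_force: [-0.1, -0.6, 0.1]
finger_gap: 30.3
[ 576.64944485 -116.51741763    9.78793619] -5.785278116564015 30.332034236745415 [-0.14021095 -0.56126402  0.05972385]
```

View pics/top5c.png

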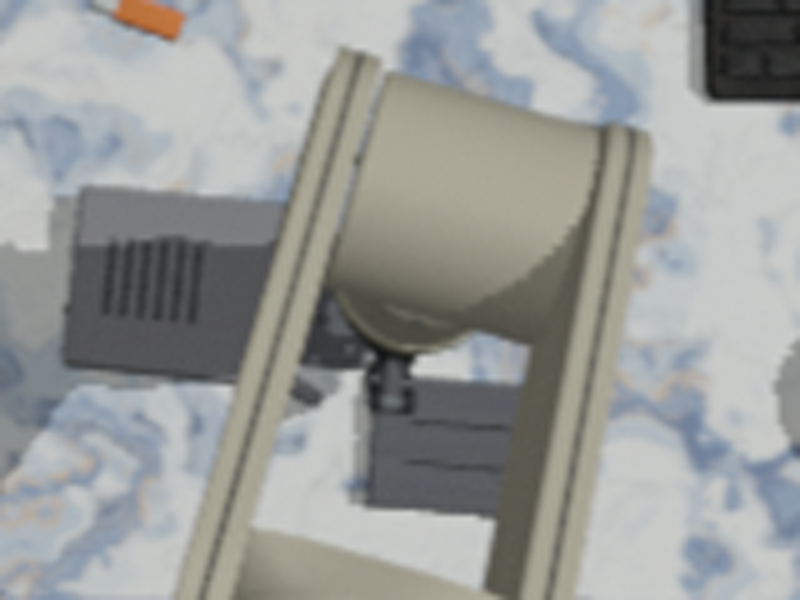

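View pics/side5c.png

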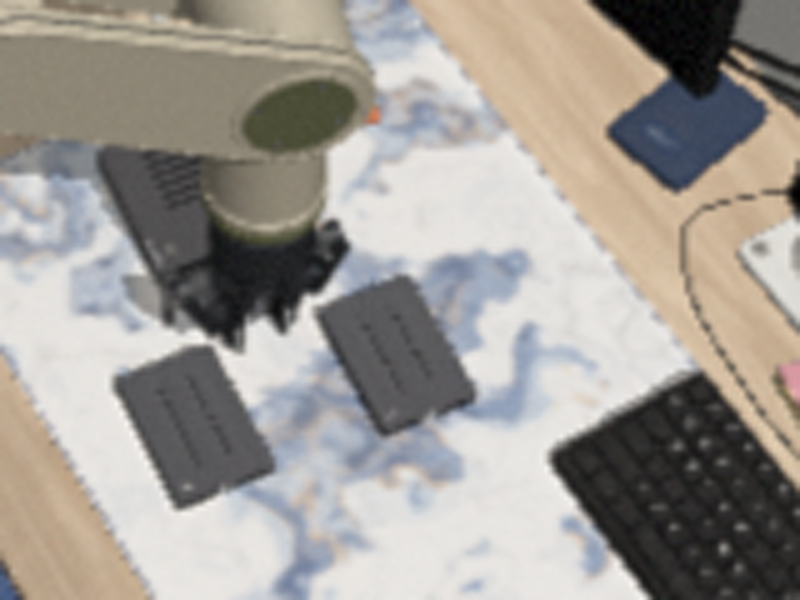

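```bash

python3 -m jog '[[[0,0.0006,0],[0,0,0],-0.3],[[0.0001,0.0012,0],[0,0,0],-0.3],[[0.0002,0.0018,0],[0,0,0],-0.3],[[0.0002,0.0024,0],[0,0,0],-0.3],[[0.0003,0.003,0],[0,0,0],-0.3]]' | grep -v rot
python3 -m jog '[[[0,0.0006,0],[0,0,0],-0.3],[[0.0001,0.0012,0],[0,0,0],-0.3],[[0.0002,0.0018,0],[0,0,0],-0.3],[[0.0002,0.0024,0],[0,0,0],-0.3],[[0.0003,0.003,0],[0,0,0],-0.3]]' | grep -v rot
```

```text
time: 7.43
tool_pos: [577.0, -113.9, 9.9]
ft_force: [0.6, -0.6, 0.8]
finger_gap: 29.9
time: 7.85
tool_pos: [577.3, -110.8, 9.9]
ft_force: [-0.1, -1.5, -0.3]
finger_gap: 30.0
```

```bash

python3 -m jog '[[[0,0.0006,0],[0,0,0],-0.3],[[0.0001,0.0012,0],[0,0,0],-0.3],[[0.0002,0.0018,0],[0,0,0],-0.3],[[0.0002,0.0024,0],[0,0,0],-0.3],[[0.0003,0.003,0],[0,0,0],-0.3]]' | grep -v rot
```

```text
time: 8.27
tool_pos: [577.6, -107.7, 9.8]
ft_force: [-0.6, -1.6, 0.5]
finger_gap: 29.7
```

```bash

python3 -m jog '[[[0,0.0006,0],[0,0,0],-0.3],[[0.0001,0.0012,0],[0,0,0],-0.3],[[0.0002,0.0018,0],[0,0,0],-0.3],[[0.0002,0.0024,0],[0,0,0],-0.3],[[0.0003,0.003,0],[0,0,0],-0.3]]' | grep -v rot
```

```text
time: 8.68
tool_pos: [577.9, -104.8, 9.9]
ft_force: [-0.2, -1.7, 0.7]
finger_gap: 30.1
```

```bash

python3 -m jog '[[[0,0.0006,0],[0,0,0],-0.3],[[0.0001,0.0012,0],[0,0,0],-0.3],[[0.0002,0.0018,0],[0,0,0],-0.3],[[0.0002,0.0024,0],[0,0,0],-0.3],[[0.0003,0.003,0],[0,0,0],-0.3]]' | grep -v rot
```

```text
time: 9.1
tool_pos: [578.2, -101.7, 9.8]
ft_force: [-0.1, -1.3, 2.0]
finger_gap: 29.8
```

```bash

python3 -m jog '[[[0,0.0005,0],[0,0,0],-0.3],[[0.0001,0.001,0],[0,0,0],-0.3],[[0.0002,0.0015,0],[0,0,0],-0.3],[[0.0002,0.002,0],[0,0,0],-0.3],[[0.0002,0.002,0],[0,0,0],-0.3]]' | grep -v rot
```

```text
time: 9.52
tool_pos: [578.4, -99.7, 9.8]
ft_force: [0.5, -1.2, 0.4]
finger_gap: 30.0
```

```bash

python3 -m jog '[[[0,0.0006,0],[0,0,0],-0.3],[[0.0001,0.0012,0],[0,0,0],-0.3],[[0.0002,0.0018,0],[0,0,0],-0.3],[[0.0002,0.0024,0],[0,0,0],-0.3],[[0.0002,0.0024,0],[0,0,0],-0.3]]' | grep -v rot
```

```text
time: 9.93
tool_pos: [578.6, -97.2, 9.8]
ft_force: [0.1, -0.4, 0.5]
finger_gap: 30.0
```

```bash

python3 -m jog '[[[0,0.0006,0],[0,0,0],-0.3],[[0.0001,0.0012,0],[0,0,0],-0.3],[[0.0002,0.0018,0],[0,0,0],-0.3],[[0.0002,0.0024,0],[0,0,0],-0.3],[[0.0003,0.003,0],[0,0,0],-0.3]]' | grep -v rot
```

```text
time: 10.35
tool_pos: [578.9, -94.3, 9.8]
ft_force: [-1.5, -1.8, 0.2]
finger_gap: 30.0
```

```bash

python3 -m jog '[[[0,0.0006,0],[0,0,0],-0.3],[[0.0001,0.0012,0],[0,0,0],-0.3],[[0.0002,0.0018,0],[0,0,0],-0.3],[[0.0002,0.0024,0],[0,0,0],-0.3],[[0.0002,0.0024,0],[0,0,0],-0.3]]' | grep -v rot
```

```text
time: 10.77
tool_pos: [579.1, -91.9, 9.8]
ft_force: [1.3, -0.7, 0.7]
finger_gap: 30.1
```

```bash

python3 -m jog '[[[0,0.0006,0],[0,0,0],-0.3],[[0.0001,0.0012,0],[0,0,0],-0.3],[[0.0002,0.0018,0],[0,0,0],-0.3],[[0.0002,0.0024,0],[0,0,0],-0.3],[[0.0003,0.003,0],[0,0,0],-0.3]]' | grep -v rot; python3 look.py 6
```

```text
time: 11.18
tool_pos: [579.3, -89.9, 9.8]
ft_force: [-0.1, -8.3, 1.2]
finger_gap: 29.8
[579.26532388 -89.86497515   9.84005127] -5.796118313028835 29.83851209422281 [-0.10184885 -8.29083985  1.19298403]
```

View pics/side6c.png

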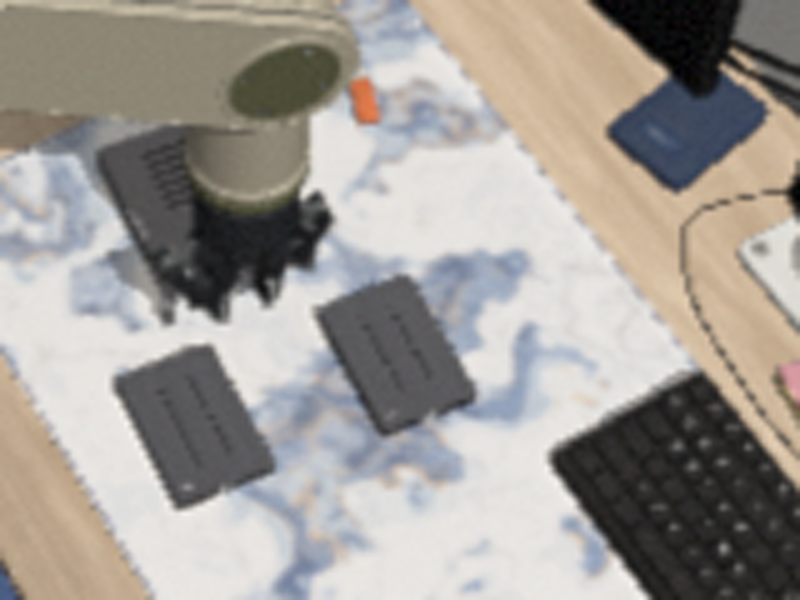

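Contact: the force jumped to 8.3 N, and the measured tool position now lags the command by about 1 mm. The side view shows the drive deep under the hood and both neighbours in place. I'll hold here for over a second.

```bash

for i in 1 2 3; do python3 -m jog '[[[0,0,0],[0,0,0],-0.3],[[0,0,0],[0,0,0],-0.3],[[0,0,0],[0,0,0],-0.3],[[0,0,0],[0,0,0],-0.3],[[0,0,0],[0,0,0],-0.3]]' | grep -v rot; done
```

```text
time: 11.7
tool_pos: [579.3, -89.8, 9.8]
ft_force: [-0.5, -6.7, 1.3]
finger_gap: 30.0
time: 12.12
tool_pos: [579.2, -89.8, 9.8]
ft_force: [-1.1, -5.8, 1.7]
finger_gap: 29.7
time: 12.53
tool_pos: [579.3, -89.8, 9.8]
ft_force: [-1.6, -6.8, 0.4]
finger_gap: 29.9
```

```bash

python3 -m jog '[[[-0.0001,-0.001,0],[0,0,0],-0.3],[[-0.0002,-0.002,0],[0,0,0],-0.3],[[-0.0004,-0.004,0],[0,0,0],-0.3],[[-0.001,-0.01,0],[0,0,0],-0.3],[[-0.002,-0.02,0],[0,0,0],-0.3]]' | grep -v rot
python3 -m jog '[[[0,0,0.03],[0,0,0],-0.3],[[0,0,0.06],[0,0,0],-0.3],[[0,-0.02,0.1],[0,0,0],-0.3],[[0,-0.06,0.14],[0,0,0],-0.3],[[0,-0.1,0.17],[0,0,0],-0.3]]' | grep -v rot
python3 -m jog '[[[-0.02,-0.035,0.01],[0,0,0],-0.3],[[-0.04,-0.07,0.02],[0,0,0],-0.3],[[-0.06,-0.105,0.03],[0,0,0],-0.3],[[-0.08,-0.14,0.03],[0,0,0],-0.3],[[-0.1,-0.175,0.03],[0,0,0],-0.3]]' | grep -v rot
python3 -m jog '[[[-0.02,-0.035,0.01],[0,0,0],-0.3],[[-0.04,-0.07,0.02],[0,0,0],-0.3],[[-0.06,-0.105,0.03],[0,0,0],-0.3],[[-0.06,-0.105,0.03],[0,0,0],-0.3],[[-0.06,-0.105,0.03],[0,0,0],-0.3]]' | grep -v rot
python3 look.py 7
```

```text
time: 12.95
tool_pos: [577.2, -108.5, 9.6]
ft_force: [0.8, -0.1, 0.1]
finger_gap: 29.9
time: 13.37
tool_pos: [577.8, -189.4, 166.2]
ft_force: [0.9, -0.7, 0.5]
finger_gap: 30.2
time: 13.78
tool_pos: [476.2, -366.3, 194.6]
ft_force: [0.8, -0.3, -0.0]
finger_gap: 30.0
time: 14.2
tool_pos: [415.6, -471.5, 224.0]
ft_force: [0.6, 0.6, -0.4]
finger_gap: 30.0
[ 415.58506925 -471.54506744  223.99421026] -6.032463210261015 29.972312342449314 [ 0.56112822  0.59093314 -0.40142275]
```

View pics/top7c.png

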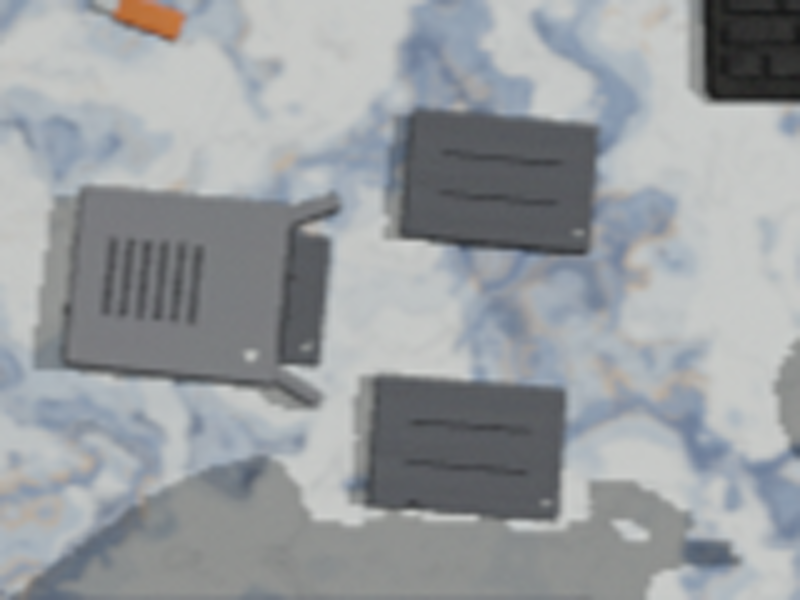

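View pics/side7c.png

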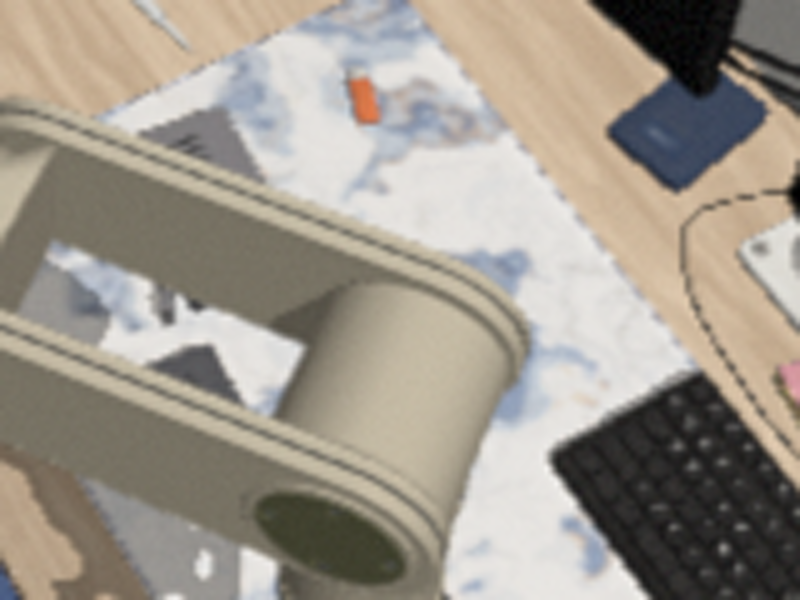

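The top view shows the drive parallel inside the bay with about 22 mm protruding (rear edge at crop x≈325), so its centre is about 34 mm in. The neighbours are unmoved, with rear corners at (557,518) and (590,252), and the arm is clear of everything.

```bash
python3 -c "
from bench import order
print(order.hand_in())"
```

```text
the job is handed in; nothing more can be done
None
```

I slid the middle drive out of the row and straight into the dock until it met the sprung stop, then let go. The job is handed in, and no verdict was reported.

- **Push:** I pushed its rear end with the two fingertips about 30 mm apart. Sliding took about 1–2 N.
- **Stop:** The wrist force jumped to about 8 N at the stop. I held there for about 1.3 s at 6–7 N, then backed off and lifted clear; I handed in at about 14 s.
- **Final picture:** The drive lies straight in the bay, with its centre about 34 mm inside the mouth. The two neighbours show no visible shift.
- **Mug, stapler and tape roll:** The arm kept away from them, but I did not measure them again.
- **Camera disagreement:** The two cameras disagreed by about 7 mm along the push direction. I relied on the top view's relative positions and the felt contact instead.

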